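# Snap the tack box shut and hold it out to the colleague

## Robot

A 6-joint arm with a two-finger parallel gripper is mounted at the origin on the work surface. World frame = base frame: x ahead of the robot, y to its left, z up, the work surface at z = 0. Lengths are in m, angles in rad, forces in N, time in s.
With the tool pointing down it reaches from about 0.225 to 0.875 m from the base axis. Payload 3.4 kg.
Tool frame: the origin (TCP) lies on the mounting face of the last link; the fingertips stand 173 mm ahead of it and the grasp point (between the pads) lies 155 mm ahead of it; x points along the fingers, y is the direction in which the jaws open and shut, and the axes are right-handed (so a half turn about x gives the same grasp; the last joint's range is limited). The gripper opens to 85 mm and grips with 20 to 120 N. Pads are 22 mm wide; open, the fingers measure 114 mm over their backs; the gripper's body (76 mm by 85 mm) begins 54 mm behind the grasp point. The pads swing forward as they close: fully open they stand 13 mm farther back than shut.
Start: joints at [1.046, 0.276, 1.505, -0, 1.361, -0.121], TCP at [0.226, 0.529, 0.405] pointing down, gripper open.
Joint ranges: [-2.89, 2.89], [-0.75, 2.08], [0.22, 2.7], [-1.18, 4.32], [0.11, 2.71], [-2.7, 2.7]. Speed limits (rad/s): [2.57, 2.57, 3.14, 3.14, 3.14, 3.14].

## Interface

Orientations are given as a unit quaternion [w, x, y, z].
In Python, from rig import manip gives the robot as it stands.
- The arm moves only by the tool arm_command, never from a script. Its argument "targets" is a list of rows, each an object with "dp": the shift along the tool's x, y, z in m, a list of three; "turn": the turn, a rotation vector about the tool's x, y, z in degrees, a list of three; "grip": the opening, from -1 (shut) to 1 (fully open). In form: [{"dp": [tx, ty, tz], "turn": [wx, wy, wz], "grip": grip}, ...]. A call has 1 to 8 rows; each row shifts and turns the commanded pose from where the row before left it, along the tool's axes as they then stand; what a row does not reach is not made up. A row lasts 1/10 s, in which the tool goes at most 50 mm and 8.59 degrees, less where a joint would pass 70% of its speed; a pose out of reach is approached as far as the arm can. A call with a gripper value outside its range is refused whole. The fingers move at their own pace and stop on an object; "grip_force" is the grip in N (left out, the last holds). Time passes only in rows, so rows that do not move let the fingers close. It gives the time, the measured TCP pose, the force and the opening at its end, in the units of the state.
- manip.get_state(): the state, without advancing time (a new reading comes with each control period).
- manip.get_image(name): name is "scene" or "top" or "wrist"; returns the picture (400x640x3 uint8, red, green, blue); there is no depth.
- manip.calibration(name): a dict with "fx", "fy", "cx", "cy" (pixels), "R" (3x3) and "t" (3): a world point X has camera coordinates R X + t. Camera axes: x right, y down, z forward; pixel columns grow to the right and rows downward; lengths in m; the calibration is good to about 2 mm. A picture is of the moment at which its call begins: read the wrist's pose just before it. calibration takes no time and is no camera call; for the wrist camera it gives the pose at the moment of the call.
- manip.sign_off(): hands the job in, once; it reports no verdict.
The state is a dict: "clock": time; "qpos": joint angles; "qd": joint speeds; "effort": joint torques, N m; "position": TCP position; "ee_rot": TCP orientation; "contact_force": force on the tool from outside, world axes, zero at the start; "moment": the same for the moment, N m; "width": finger opening in m.
Only numpy, scipy, OpenCV 4.12 (cv2) and the standard library are available. Lean on these libraries where they do the work, as an engineer would, in place of code of your own. Each camera call takes 0.05 s, during which the arm holds its last target.

## Task

Press the three open lids of the tack box down until each one snaps shut, while the box stands on the bench. Then pick the box up and hold it out to your colleague, who sits across the bench behind the white cutting board: hold it level above the middle of that board, about 20 cm over it, with the box's front (the long side where the lids open) turned squarely to the board's far long edge, where he sits. Keep the box upright, leave the hammer, the shoe last, the bowl and the glue can where they are, and finish still holding the box in the air for him: do not set it down or let go.

Things in the scene. Friction and masses are not known exactly. Their poses are not given: they have to be found in the camera images.
- tackbox: Tack box: loose, grey plastic, three compartments in a row; 52 mm deep (x), 159 long (y), 37 high with lids shut, 0.2 to 0.4 kg. Origin: centre of its underside. Its front (-x) is the long side with three black thumb notches, where the lids' free edges are; the lids hinge on the +x side. Walls 2 mm thick, 34 mm high. Lids shut, grip it across its depth at mid-length.
- box_front (a point): Middle of the front wall of the tack box (on its outer face, 17 mm above its underside).
- lid_a (a joint): Angle of the lid at the box's -y end (clear in a white frame, 52 mm from hinge to free edge, 51 wide, 2.5 thick). 0 = shut; grows as it opens upward about the +x wall's top edge; starts at 0.45 to 0.9. It stays where left, and in the last 0.13 rad must be pushed past a snap catch (5 N at the free edge, 10 N at mid-lid) that then holds it shut.
- lid_b (a joint): The same for the middle lid, centred on the box's origin.
- lid_c (a joint): The same for the lid at the box's +y end. The three lids are spaced 53 mm apart.
- lid_a_edge (a point): Middle of the free edge of lid a, on its upper face (it moves with the lid; when the lid is shut it is 52 mm to -x from the hinge and 53 mm to -y from the middle of the box).
- lid_b_edge (a point): The same on the middle lid.
- lid_c_edge (a point): The same on lid c (53 mm to +y from the middle of the box when shut).
- board_top (a point): Centre of the upper face of the colleague's cutting board, a fixed white plastic board 200 mm (its x) by 260 mm (its y), 12 mm thick, lying on the bench with a steel rule and a cardboard sole pattern flat on it. x points across the board to its far long edge, where the colleague sits; z up.
- last: Bystander: a wooden shoe last 270 mm long, 86 mm wide, 100 mm high, standing on its sole at the far side of the bench; origin under its middle, toe to +x.
- bowl: Bystander: a wooden bowl of tacks, 132 mm across, 45 mm high; origin under its centre.
- hammer: Bystander: a hammer 250 mm long lying at the right; origin under the middle of its length, x from the handle to the head.
- glue_can: Bystander: a bare metal can 84 mm across and 110 mm high; origin under its centre.

How it is judged:
By the outcome, as a careful person would: the job done as asked, in the order asked, and still so for the second after the job is handed in, while the arm keeps its last pose, push and grip.
It also fails if it takes over 64 s, if anything falls off the work surface, if the arm or the gripper's body presses on something with over 40 N, if the wrist force passes 120 N, or if a joint passes its speed limit or range.

## Working session

There is one attempt and no reset: what is moved stays moved. The work goes in short steps, Python scripts to look and compute and a tool call to move; the robot and the scene stay as the last step left them, time stands still between calls to the robot, and variables do not carry over. Pictures are saved under pics/ and viewed, and the job is handed in when it is done.

Besides the shell and the picture viewer there is one more tool, called as name(argument=value, ...), one argument or row to a line, values as JSON. arm_command: Moves the arm, as the interface text tells. Its arguments: {"type":"object","properties":{"targets":{"type":"array"},"grip_force":{"type":"number"}},"required":["targets"]}

```bash
ls; mkdir -p pics; python3 - <<'E'
from rig import manip
import cv2
print(manip.get_state())
for n in ["scene","top","wrist"]:
    c=manip.calibration(n); print(n,c)
    cv2.imwrite(f"pics/{n}0.png",manip.get_image(n)[:,:,::-1])
E
```

```text
pics
{'clock': 0.0, 'qpos': array([ 1.04601041e+00,  2.76608527e-01,  1.50616187e+00, -1.83712834e-05,
        1.36067820e+00, -1.20999957e-01]), 'qd': array([ 0.00019613, -0.0019974 , -0.00181458, -0.00010532, -0.00076248,
        0.00019642]), 'effort': array([ 5.92268170e-04, -4.16767859e+01, -2.45810902e+01, -3.39542876e-04,
        1.11317620e-02,  2.83531278e-06]), 'position': array([0.22581856, 0.52856753, 0.40382024]), 'ee_rot': array([ 0.69254234,  0.14116636,  0.69294672, -0.14241492]), 'contact_force': array([-0.23853718, -0.02085882, -0.14205215]), 'moment': array([-0.01923932,  0.0301024 , -0.02477517]), 'width': 0.08526616909366082}
scene {'fx': 394.8703550100405, 'fy': 394.8703550100405, 'cx': 324.7777689434635, 'cy': 199.73627359546109, 'R': array([[-0.50779652,  0.86146625,  0.00431268],
       [ 0.53266955,  0.31791189, -0.78434379],
       [-0.67705676, -0.39598981, -0.62031139]]), 't': array([ 0.30026433, -0.27399134,  2.01012357])}
top {'fx': 510.1125451453428, 'fy': 510.1125451453428, 'cx': 314.052220923778, 'cy': 201.87565574905133, 'R': array([[ 0.0255491 , -0.99965123,  0.00668274],
       [-0.98582301, -0.02630349, -0.16571397],
       [ 0.16583196, -0.00235416, -0.98615122]]), 't': array([-0.02184473,  0.59376058,  1.87649629])}
wrist {'fx': 302.8274809944651, 'fy': 302.8274809944651, 'cx': 318.0291594141845, 'cy': 200.98958494647547, 'R': array([[ 0.3936403 ,  0.91926339, -0.0014613 ],
       [ 0.88158997, -0.37705668,  0.28394961],
       [ 0.26047349, -0.11306228, -0.95883809]]), 't': array([-0.57507419, -0.03646699,  0.37943208])}
```

View pics/scene0.png

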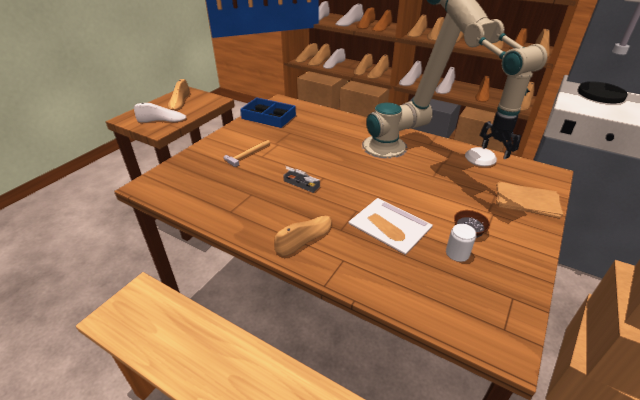

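View pics/top0.png

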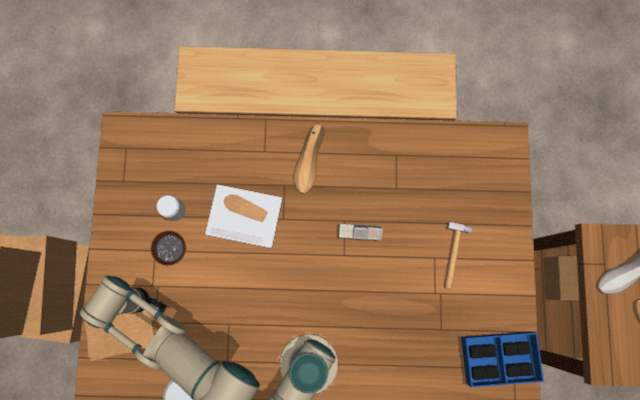

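View pics/wrist0.png

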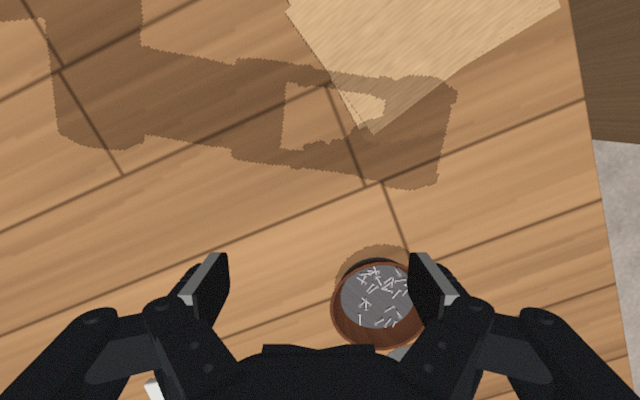

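```bash
cat > h.py <<'E'
import numpy as np, cv2
from scipy.spatial.transform import Rotation as Rn
from rig import manip
def ray(c,u,v):
    d=c['R'].T@np.array([(u-c['cx'])/c['fx'],(v-c['cy'])/c['fy'],1.0]); o=-c['R'].T@c['t']; return o,d
def onz(c,u,v,z):
    o,d=ray(c,u,v); return o+d*(z-o[2])/d[2]
def proj(c,X):
    p=c['R']@np.asarray(X)+c['t']; return np.array([c['fx']*p[0]/p[2]+c['cx'],c['fy']*p[1]/p[2]+c['cy']])
def tri(obs):
    A=np.zeros((3,3));b=np.zeros(3);L=[]
    for c,u,v in obs:
        o,d=ray(c,u,v);d=d/np.linalg.norm(d);P=np.eye(3)-np.outer(d,d);A+=P;b+=P@o;L.append((o,P))
    X=np.linalg.solve(A,b); return X,[float(np.linalg.norm(P@(X-o))) for o,P in L]
def R_of(q): return Rn.from_quat([q[1],q[2],q[3],q[0]]).as_matrix()
def dpturn(p0,R0,p1,R1):
    return R0.T@(p1-p0), np.degrees(Rn.from_matrix(R0.T@R1).as_rotvec())
E
python3 - <<'E'
from h import *
t=cv2.imread('pics/top0.png'); s=cv2.imread('pics/scene0.png')
cv2.imwrite('pics/topz.png',cv2.resize(t[170:270,190:400],None,fx=3.8,fy=3.8,interpolation=cv2.INTER_CUBIC))
cv2.imwrite('pics/scz.png',cv2.resize(s[150:260,270:440],None,fx=4.7,fy=4.7,interpolation=cv2.INTER_CUBIC))
c=manip.calibration('top')
for n,u,v,z in [('box',360,232,.03),('board',244,215,.012),('boxL',338,232,.03),('boxR',382,233,.03),('can',170,207,.11),('last',308,160,.05),('hamhead',458,227,.02),('hamend',449,286,.01),('bowl',168,247,.03)]:
    print(n,onz(c,u,v,z).round(3))
E
```

```text
box [ 0.487 -0.183  0.03 ]
board [0.542 0.261 0.012]
boxL [ 0.484 -0.1    0.03 ]
boxR [ 0.485 -0.266  0.03 ]
can [0.551 0.518 0.11 ]
last [0.756 0.021 0.05 ]
hamhead [ 0.517 -0.557  0.02 ]
hamend [ 0.294 -0.521  0.01 ]
bowl [0.411 0.537 0.03 ]
```

View pics/topz.png

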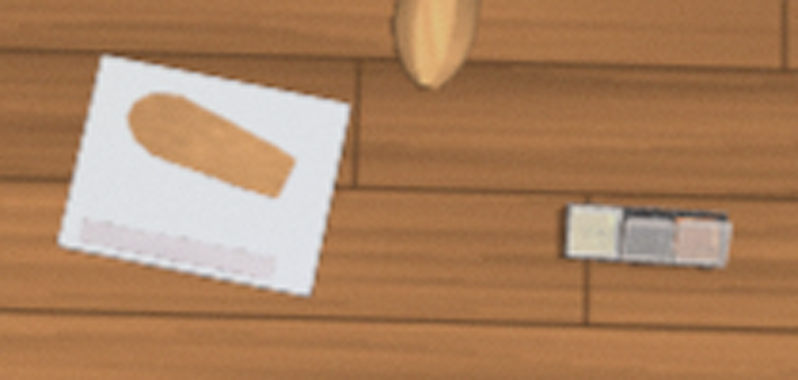

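View pics/scz.png

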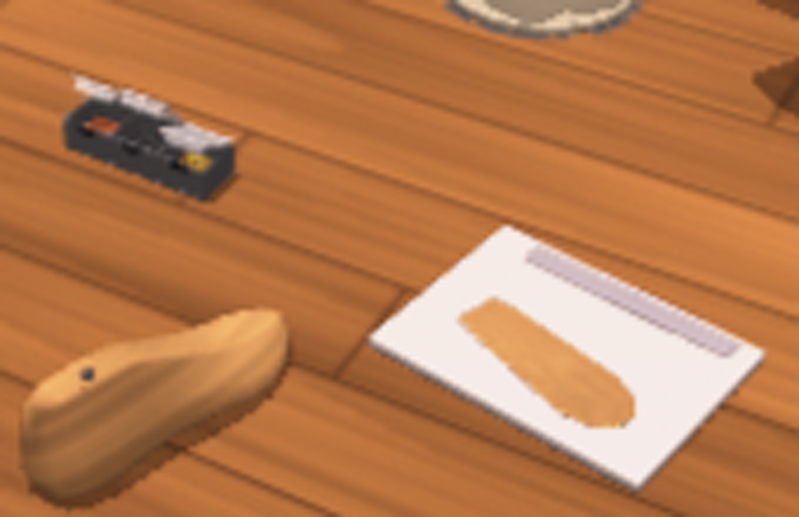

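```bash
python3 - <<'E'
from h import *
s=manip.get_state(); R=R_of(s['ee_rot']); p=s['position']; print(R.round(3))
c=manip.calibration('wrist'); o=-c['R'].T@c['t']
print('cam in tool',(R.T@(o-p)).round(4)); print('cam axes in tool (cols)',(R.T@c['R'].T).round(3))
ct=manip.calibration('top')
# board corners
m=cv2.inRange(cv2.cvtColor(cv2.imread('pics/top0.png'),cv2.COLOR_BGR2HSV),(0,0,185),(180,40,255)); m[:, :195]=0;m[:,295:]=0;m[:170]=0;m[265:]=0
cnt=max(cv2.findContours(m,0,2)[0],key=cv2.contourArea); r=cv2.minAreaRect(cv2.convexHull(cnt)); print(r)
q=cv2.boxPoints(r); W=[onz(ct,*x,.012) for x in q]; 
for x,w in zip(q,W): print(x.round(1),w.round(3))
for i in range(4): print(np.linalg.norm(W[i]-W[(i+1)%4]).round(3))
E
```

```text
[[-0.001  0.393  0.92 ]
 [-0.001  0.92  -0.393]
 [-1.    -0.001 -0.   ]]
cam in tool [ 0.0306  0.0009 -0.0723]
cam axes in tool (cols) [[-0.    -0.284  0.959]
 [ 1.    -0.001 -0.   ]
 [ 0.001  0.959  0.284]]
((243.24252319335938, 215.35496520996094), (68.301025390625, 51.407222747802734), 11.513830184936523)
[204.6 233.7] [0.466 0.407 0.012]
[214.9 183.4] [0.663 0.379 0.012]
[281.8 197. ] [0.616 0.118 0.012]
[271.6 247.4] [0.421 0.15  0.012]
0.198
0.265
0.198
0.26
```

arm_command(
  targets=[
    {"dp": [0, 0, 0], "turn": [8.4, 0, 0], "grip": -1},
    {"dp": [0, 0, 0], "turn": [8.4, 0, 0], "grip": -1},
    {"dp": [0, 0, 0], "turn": [8.4, 0, 0], "grip": -1},
    {"dp": [0, 0, 0], "turn": [8.4, 0, 0], "grip": -1},
    {"dp": [0, 0, 0], "turn": [8.4, 0, 0], "grip": -1},
    {"dp": [0, 0, 0], "turn": [8.4, 0, 0], "grip": -1},
    {"dp": [0, 0, 0], "turn": [8.4, 0, 0], "grip": -1},
    {"dp": [0, 0, 0], "turn": [8.1, 0, 0], "grip": -1},
  ],
  grip_force=40,
)

```text
clock: 0.95
position: [0.2259, 0.5287, 0.4043]
ee_rot: [-0.498, -0.501, -0.498, 0.502]
contact_force: [-0.1, 0.3, -0.1]
width: -0.0001
```

arm_command(
  targets=[
    {"dp": [0, 0.016, 0.045], "turn": [0, 0, 0], "grip": -1},
    {"dp": [0, 0.016, 0.045], "turn": [0, 0, 0], "grip": -1},
    {"dp": [0, 0.016, 0.045], "turn": [0, 0, 0], "grip": -1},
    {"dp": [0, 0.016, 0.045], "turn": [0, 0, 0], "grip": -1},
    {"dp": [0, 0.016, 0.045], "turn": [0, 0, 0], "grip": -1},
    {"dp": [0, 0.016, 0.045], "turn": [0, 0, 0], "grip": -1},
    {"dp": [0, 0.016, 0.045], "turn": [0, 0, 0], "grip": -1},
    {"dp": [0, 0.016, 0.045], "turn": [0, 0, 0], "grip": -1},
  ],
)

```text
clock: 1.75
position: [0.3537, 0.1669, 0.4048]
ee_rot: [0.5, 0.5, 0.5, -0.5]
contact_force: [1.5, -0.1, -0.8]
width: -0.0001
```

```bash
python3 - <<'E'
from h import *
s=manip.get_state(); print(s['clock'],s['position'],s['qpos'],R_of(s['ee_rot']).round(3))
c=manip.calibration('wrist'); im=manip.get_image('wrist'); cv2.imwrite('pics/w1.png',im[:,:,::-1]); np.save('c1.npy',c,allow_pickle=True)
E
```

```text
1.75 [0.35366105 0.16689476 0.40475793] [ 2.62478756e-01 -7.89565814e-03  1.84892322e+00  6.68008154e-05
  1.29987921e+00  2.62572717e-01] [[ 0.001  1.    -0.   ]
 [ 0.    -0.    -1.   ]
 [-1.     0.001 -0.   ]]
```

View pics/w1.png

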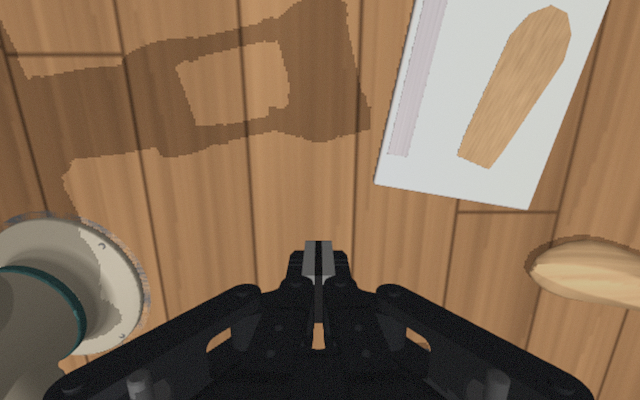

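arm_command(
  targets=[
    {"dp": [0.005, 0.011, 0.048], "turn": [0, 0, 0], "grip": -1},
    {"dp": [0.005, 0.011, 0.048], "turn": [0, 0, 0], "grip": -1},
    {"dp": [0.005, 0.011, 0.048], "turn": [0, 0, 0], "grip": -1},
    {"dp": [0.005, 0.011, 0.048], "turn": [0, 0, 0], "grip": -1},
    {"dp": [0.005, 0.011, 0.048], "turn": [0, 0, 0], "grip": -1},
    {"dp": [0.005, 0.011, 0.048], "turn": [0, 0, 0], "grip": -1},
    {"dp": [0.005, 0.011, 0.048], "turn": [0, 0, 0], "grip": -1},
    {"dp": [0.005, 0.011, 0.048], "turn": [0, 0, 0], "grip": -1},
  ],
)

```text
clock: 2.6
position: [0.4415, -0.2173, 0.3643]
ee_rot: [0.5, 0.501, 0.5, -0.5]
contact_force: [1.6, 0.4, 0.4]
width: 0.0
```

arm_command(
  targets=[
    {"dp": [0.0, 0.0, 0.04], "turn": [0, 0, 0], "grip": -1},
    {"dp": [0, 0, 0], "turn": [0, 0, 0], "grip": -1},
    {"dp": [0, 0, 0], "turn": [0, 0, 0], "grip": -1},
  ],
)

```text
clock: 2.9
position: [0.4414, -0.2559, 0.364]
ee_rot: [0.499, 0.501, 0.5, -0.501]
contact_force: [-1.5, 1.1, -0.5]
width: 0.0001
```

```bash
python3 - <<'E'
from h import *
s=manip.get_state(); print(s['clock'],s['position'],R_of(s['ee_rot']).round(3))
c=manip.calibration('wrist'); im=manip.get_image('wrist'); cv2.imwrite('pics/w2.png',im[:,:,::-1]); np.save('c2.npy',c,allow_pickle=True)
E
```

```text
2.9 [ 0.44135997 -0.25585641  0.36401313] [[-0.001  1.    -0.003]
 [ 0.002 -0.003 -1.   ]
 [-1.    -0.001 -0.002]]
```

arm_command(
  targets=[
    {"dp": [0.0, 0.04, 0.0], "turn": [0, 0, 0], "grip": -1},
    {"dp": [0.0, 0.04, 0.0], "turn": [0, 0, 0], "grip": -1},
    {"dp": [0.0, 0.04, 0.0], "turn": [0, 0, 0], "grip": -1},
    {"dp": [0, 0, 0], "turn": [0, 0, 0], "grip": -1},
    {"dp": [0, 0, 0], "turn": [0, 0, 0], "grip": -1},
  ],
)

```text
clock: 3.45
position: [0.5618, -0.2534, 0.3642]
ee_rot: [0.5, 0.499, 0.501, -0.5]
contact_force: [-0.8, 0.3, 0.0]
width: -0.0001
```

```bash
python3 - <<'E'
from h import *
s=manip.get_state(); print(s['clock'],s['position'],R_of(s['ee_rot']).round(3))
c=manip.calibration('wrist'); im=manip.get_image('wrist'); cv2.imwrite('pics/w3.png',im[:,:,::-1]); np.save('c3.npy',c,allow_pickle=True)
for n in (2,3):
    cc=np.load(f'c{n}.npy',allow_pickle=True).item(); print(proj(cc,(.487,-.183,.03)))
E
```

```text
3.45 [ 0.56183551 -0.25341624  0.36424138] [[-0.002  1.     0.002]
 [ 0.001  0.002 -1.   ]
 [-1.    -0.002 -0.001]]
[365.36508524 112.01929339]
[240.85849353 114.49388164]
```

View pics/w2.png

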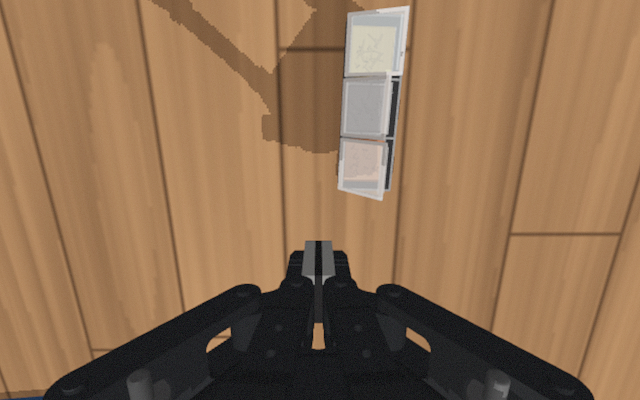

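View pics/w3.png

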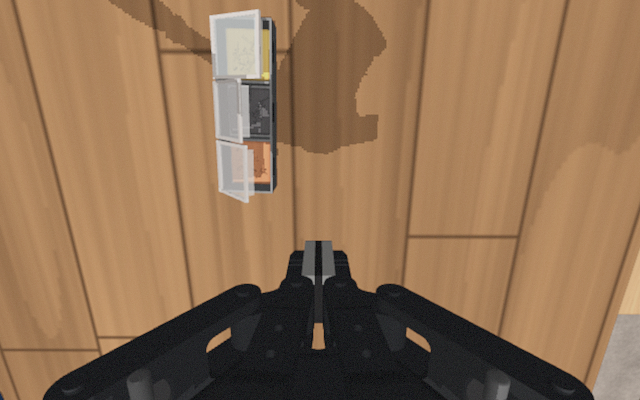

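```bash
python3 - <<'E'
import cv2,numpy as np
a=cv2.imread('pics/w2.png')[0:210,325:425]; b=cv2.imread('pics/w3.png')[0:210,200:300]
f=2.8
z=lambda x:cv2.resize(x,None,fx=3.9,fy=2.8,interpolation=cv2.INTER_CUBIC)
cv2.imwrite('pics/z23.png',np.hstack([z(a),z(b)]))
E
```

```text
(no output)
```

View pics/z23.png

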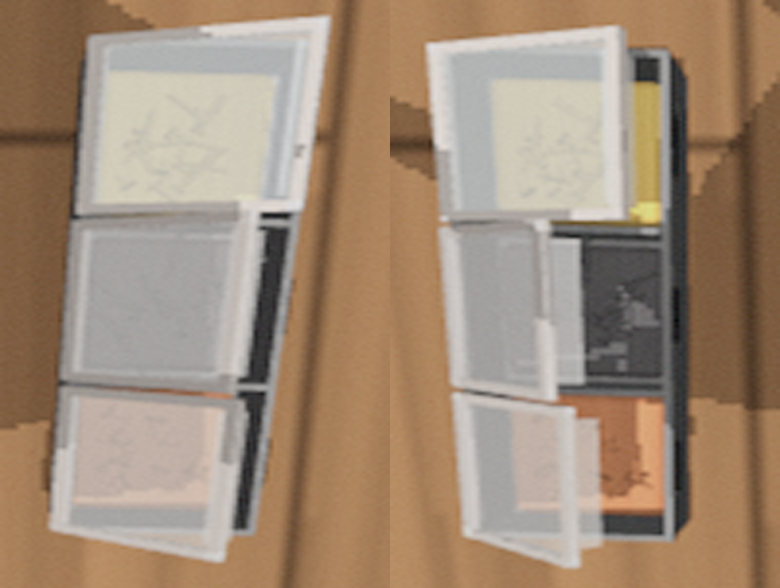

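```bash
python3 - <<'E'
from h import *
c2=np.load('c2.npy',allow_pickle=True).item();c3=np.load('c3.npy',allow_pickle=True).item()
L=lambda x,y:(c2,325+(x-.5)/3.9,(y-.5)/2.8); Rr=lambda x,y:(c3,200+(x-390-.5)/3.9,(y-.5)/2.8)
P={'hingeA':((88,37),(430,43)),'hingeC':((50,528),(467,535)),'a_out':((330,16),(624,27)),'a_in':((300,212),(629,216)),
'b_lo':((235,388),(555,398)),'b_up':((260,200),(548,220)),'c_up':((243,400),(577,408)),'c_lo':((222,560),(577,566)),'frontC':((250,533),(672,538))}
X={}
for k,(l,r) in P.items():
    X[k],e=tri([L(*l),Rr(*r)]); print(k,X[k].round(4),np.round(e,4))
h=X['hingeA']-X['hingeC']; print('len',np.linalg.norm(h),'yaw of box y axis (a->c = +y)',np.degrees(np.arctan2(-h[1],-h[0])))
E
```

```text
hingeA [ 0.4673 -0.1001  0.035 ] [0.0003 0.0003]
hingeC [ 0.4612 -0.2576  0.0348] [0.0003 0.0003]
a_out [ 0.5148 -0.1017  0.0576] [0.0001 0.0001]
a_in [ 0.5129 -0.1526  0.056 ] [0.0007 0.0007]
b_lo [ 0.4977 -0.2045  0.0752] [0.0003 0.0003]
b_up [ 0.4997 -0.1536  0.0754] [0.0014 0.0014]
c_up [ 0.5009 -0.2084  0.0694] [0. 0.]
c_lo [ 0.4985 -0.2584  0.0727] [0.0001 0.0001]
frontC [ 0.5142 -0.2601  0.0313] [0.0002 0.0002]
len 0.15766633138288305 yaw of box y axis (a->c = +y) -92.22236695471602
```

arm_command(
  targets=[
    {"dp": [0.0, -0.035, -0.01], "turn": [2.2, 0, 0], "grip": -1},
    {"dp": [0.0, -0.035, -0.01], "turn": [0, 0, 0], "grip": -1},
    {"dp": [0.03, 0, 0], "turn": [0, 0, 0], "grip": -1},
    {"dp": [0.03, 0, 0], "turn": [0, 0, 0], "grip": -1},
    {"dp": [0.03, 0, 0], "turn": [0, 0, 0], "grip": -1},
    {"dp": [0, 0, 0], "turn": [0, 0, 0], "grip": -1},
    {"dp": [0, 0, 0], "turn": [0, 0, 0], "grip": -1},
  ],
)

```text
clock: 4.2
position: [0.4911, -0.2336, 0.2753]
ee_rot: [-0.49, -0.51, -0.49, 0.51]
contact_force: [1.1, 0.2, 1.1]
width: 0.0002
```

```bash
python3 - <<'E'
from h import *
s=manip.get_state(); print(s['clock'],s['position'],s['contact_force'],R_of(s['ee_rot']).round(3))
for n in ['wrist','scene']:
    cv2.imwrite(f'pics/{n}4.png',manip.get_image(n)[:,:,::-1])
a=cv2.imread('pics/scene4.png')[110:220,240:400]
cv2.imwrite('pics/scene4z.png',cv2.resize(a,None,fx=4.5,fy=4.5,interpolation=cv2.INTER_CUBIC))
E
```

```text
4.2 [ 0.49108214 -0.23364807  0.27528184] [1.07557657 0.24879    1.11737195] [[-0.001  0.999 -0.039]
 [ 0.    -0.039 -0.999]
 [-1.    -0.001 -0.   ]]
```

View pics/wrist4.png

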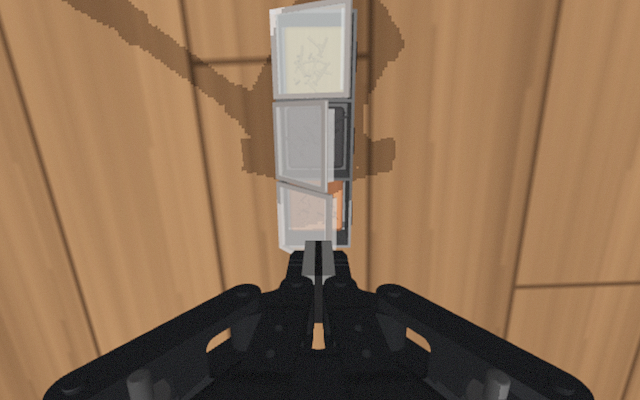

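View pics/scene4z.png

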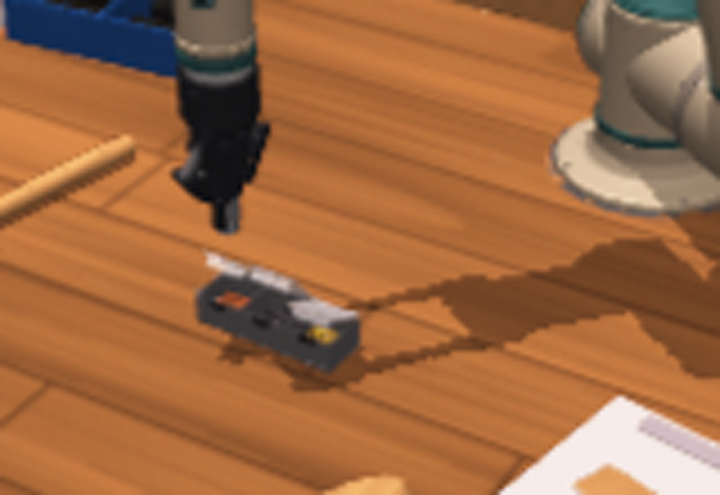

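arm_command(
  targets=[
    {"dp": [0.012, 0, 0], "turn": [0, 0, 0], "grip": -1},
    {"dp": [0.012, 0, 0], "turn": [0, 0, 0], "grip": -1},
    {"dp": [0.006, 0, 0], "turn": [0, 0, 0], "grip": -1},
    {"dp": [0.006, 0, 0], "turn": [0, 0, 0], "grip": -1},
    {"dp": [0.006, 0, 0], "turn": [0, 0, 0], "grip": -1},
    {"dp": [0.006, 0, 0], "turn": [0, 0, 0], "grip": -1},
    {"dp": [0.004, 0, 0], "turn": [0, 0, 0], "grip": -1},
    {"dp": [0, 0, 0], "turn": [0, 0, 0], "grip": -1},
  ],
)

```text
clock: 5.1
position: [0.4916, -0.2339, 0.2219]
ee_rot: [-0.49, -0.51, -0.491, 0.51]
contact_force: [0.8, -0.4, -1.1]
width: -0.0002
```

arm_command(
  targets=[
    {"dp": [0.003, 0, 0], "turn": [0, 0, 0], "grip": -1},
    {"dp": [0.003, 0, 0], "turn": [0, 0, 0], "grip": -1},
    {"dp": [0, 0, 0], "turn": [0, 0, 0], "grip": -1},
  ],
)

```text
clock: 5.4
position: [0.4918, -0.234, 0.2164]
ee_rot: [-0.49, -0.51, -0.49, 0.51]
contact_force: [0.1, 0.4, -1.0]
width: 0.0002
```

```bash
cat > look.py <<'E'
import sys
from h import *
n=sys.argv[1]
s=manip.get_state(); print(s['clock'],s['position'],s['contact_force'],s['moment'])
cv2.imwrite(f'pics/wr{n}.png',manip.get_image('wrist')[:,:,::-1])
a=manip.get_image('scene')[:,:,::-1][130:220,260:360]; b=cv2.imread(f'pics/wr{n}.png')[:300,200:440]
cv2.imwrite(f'pics/l{n}.png',np.hstack([cv2.resize(a,(460,414),interpolation=cv2.INTER_CUBIC),cv2.resize(b,(331,414))]))
E
python3 look.py 5
```

```text
5.4 [ 0.49177604 -0.23399941  0.21641271] [ 0.08967609  0.38046972 -1.01162121] [-0.00117668  0.03206016 -0.02271184]
```

View pics/l5.png

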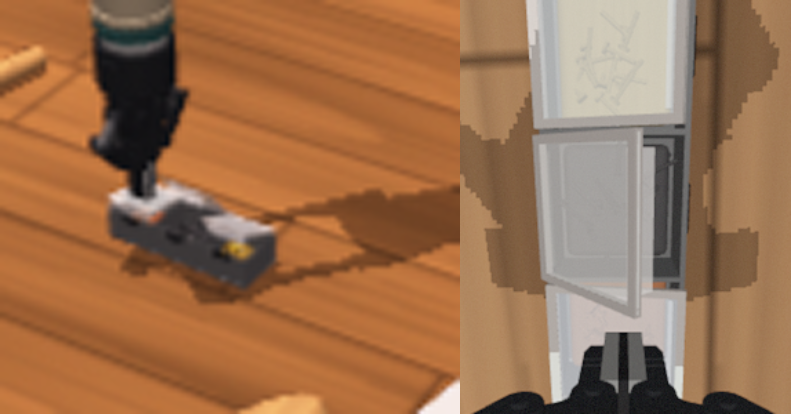

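Lid c is going down under the tips. Keep pressing slowly.

arm_command(
  targets=[
    {"dp": [0.002, 0, 0], "turn": [0, 0, 0], "grip": -1},
    {"dp": [0, 0, 0], "turn": [0, 0, 0], "grip": -1},
  ],
)

```text
clock: 5.7
position: [0.4921, -0.2341, 0.2149]
ee_rot: [0.49, 0.51, 0.49, -0.51]
contact_force: [1.4, 1.4, 1.7]
width: -0.0001
```

arm_command(
  targets=[
    {"dp": [0.002, 0, 0], "turn": [0, 0, 0], "grip": -1},
    {"dp": [0, 0, 0], "turn": [0, 0, 0], "grip": -1},
  ],
)

```text
clock: 5.9
position: [0.4922, -0.2341, 0.2139]
ee_rot: [0.491, 0.51, 0.49, -0.509]
contact_force: [-0.3, 1.4, 8.2]
width: -0.0002
```

arm_command(
  targets=[
    {"dp": [0.002, 0, 0], "turn": [0, 0, 0], "grip": -1},
    {"dp": [0, 0, 0], "turn": [0, 0, 0], "grip": -1},
  ],
)

```text
clock: 6.1
position: [0.4919, -0.234, 0.211]
ee_rot: [0.49, 0.51, 0.49, -0.51]
contact_force: [-0.3, 0.6, 0.1]
width: 0.0001
```

arm_command(
  targets=[
    {"dp": [0.002, 0, 0], "turn": [0, 0, 0], "grip": -1},
    {"dp": [0, 0, 0], "turn": [0, 0, 0], "grip": -1},
  ],
)

```text
clock: 6.3
position: [0.4919, -0.2341, 0.2101]
ee_rot: [0.49, 0.51, 0.49, -0.51]
contact_force: [-1.6, 1.5, 12.1]
width: -0.0003
```

arm_command(
  targets=[
    {"dp": [0.001, 0, 0], "turn": [0, 0, 0], "grip": -1},
    {"dp": [0, 0, 0], "turn": [0, 0, 0], "grip": -1},
  ],
)

```text
clock: 6.5
position: [0.4919, -0.234, 0.21]
ee_rot: [0.491, 0.51, 0.49, -0.51]
contact_force: [-3.1, 1.8, 19.6]
width: -0.0
```

arm_command(
  targets=[
    {"dp": [-0.03, 0, 0], "turn": [0, 0, 0], "grip": -1},
    {"dp": [-0.03, 0, 0], "turn": [0, 0, 0], "grip": -1},
    {"dp": [0, 0, -0.027], "turn": [0, 0, 0], "grip": -1},
    {"dp": [0, 0, -0.026], "turn": [0, 0, 0], "grip": -1},
    {"dp": [0, 0, 0], "turn": [0, 0, 0], "grip": -1},
    {"dp": [0.012, 0, 0], "turn": [0, 0, 0], "grip": -1},
    {"dp": [0, 0, 0], "turn": [0, 0, 0], "grip": -1},
  ],
)

```text
clock: 7.2
position: [0.4934, -0.1813, 0.2538]
ee_rot: [-0.489, -0.509, -0.491, 0.51]
contact_force: [-0.5, -0.1, -0.8]
width: 0.0001
```

```bash
python3 look.py 6
```

```text
7.2 [ 0.49337449 -0.18127644  0.25375128] [-0.48459101 -0.14535683 -0.77103209] [0.04718839 0.00176124 0.05446487]
```

View pics/l6.png

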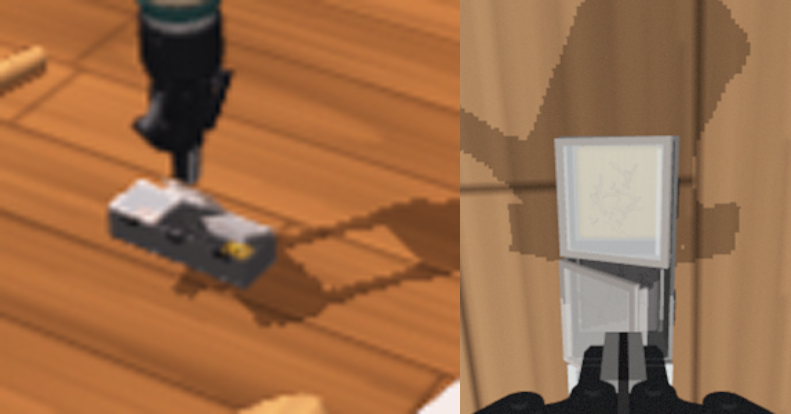

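arm_command(
  targets=[
    {"dp": [0.006, 0, 0], "turn": [0, 0, 0], "grip": -1},
    {"dp": [0.006, 0, 0], "turn": [0, 0, 0], "grip": -1},
    {"dp": [0.006, 0, 0], "turn": [0, 0, 0], "grip": -1},
    {"dp": [0.006, 0, 0], "turn": [0, 0, 0], "grip": -1},
    {"dp": [0.006, 0, 0], "turn": [0, 0, 0], "grip": -1},
    {"dp": [0.005, 0, 0], "turn": [0, 0, 0], "grip": -1},
    {"dp": [0.003, 0, 0], "turn": [0, 0, 0], "grip": -1},
    {"dp": [0, 0, 0], "turn": [0, 0, 0], "grip": -1},
  ],
)

```text
clock: 8.1
position: [0.4937, -0.181, 0.2171]
ee_rot: [-0.49, -0.51, -0.491, 0.51]
contact_force: [0.7, 0.9, -0.3]
width: -0.0004
```

arm_command(
  targets=[
    {"dp": [0.002, 0, 0], "turn": [0, 0, 0], "grip": -1},
    {"dp": [0, 0, 0], "turn": [0, 0, 0], "grip": -1},
  ],
)

```text
clock: 8.3
position: [0.4939, -0.1811, 0.2156]
ee_rot: [0.49, 0.51, 0.49, -0.51]
contact_force: [-0.2, -0.3, 0.5]
width: -0.0002
```

arm_command(
  targets=[
    {"dp": [0.002, 0, 0], "turn": [0, 0, 0], "grip": -1},
    {"dp": [0, 0, 0], "turn": [0, 0, 0], "grip": -1},
  ],
)

```text
clock: 8.5
position: [0.4941, -0.1811, 0.2144]
ee_rot: [0.49, 0.51, 0.49, -0.509]
contact_force: [-0.9, 1.0, 3.4]
width: -0.0
```

arm_command(
  targets=[
    {"dp": [0.001, 0, 0], "turn": [0, 0, 0], "grip": -1},
    {"dp": [0, 0, 0], "turn": [0, 0, 0], "grip": -1},
  ],
)

```text
clock: 8.7
position: [0.4941, -0.1811, 0.2141]
ee_rot: [0.491, 0.51, 0.49, -0.509]
contact_force: [-2.5, 1.4, 9.9]
width: 0.0003
```

arm_command(
  targets=[
    {"dp": [0.001, 0, 0], "turn": [0, 0, 0], "grip": -1},
    {"dp": [0, 0, 0], "turn": [0, 0, 0], "grip": -1},
  ],
)

```text
clock: 8.9
position: [0.4942, -0.1811, 0.2132]
ee_rot: [0.491, 0.51, 0.49, -0.509]
contact_force: [-1.3, 1.6, 10.5]
width: -0.0002
```

arm_command(
  targets=[
    {"dp": [0.002, 0, 0], "turn": [0, 0, 0], "grip": -1},
    {"dp": [0, 0, 0], "turn": [0, 0, 0], "grip": -1},
  ],
)

```text
clock: 9.1
position: [0.4942, -0.1812, 0.2103]
ee_rot: [0.491, 0.51, 0.49, -0.509]
contact_force: [0.1, 0.5, 6.2]
width: 0.0
```

arm_command(
  targets=[
    {"dp": [0.001, 0, 0], "turn": [0, 0, 0], "grip": -1},
    {"dp": [0, 0, 0], "turn": [0, 0, 0], "grip": -1},
  ],
)

```text
clock: 9.3
position: [0.4943, -0.1812, 0.2102]
ee_rot: [0.491, 0.51, 0.49, -0.509]
contact_force: [-2.1, 1.7, 12.5]
width: -0.0001
```

arm_command(
  targets=[
    {"dp": [-0.02, 0, 0], "turn": [0, 0, 0], "grip": -1},
    {"dp": [-0.02, 0, 0], "turn": [0, 0, 0], "grip": -1},
    {"dp": [0, 0, -0.027], "turn": [0, 0, 0], "grip": -1},
    {"dp": [0, 0, -0.026], "turn": [0, 0, 0], "grip": -1},
    {"dp": [0, 0, 0], "turn": [0, 0, 0], "grip": -1},
    {"dp": [0.008, 0, 0], "turn": [0, 0, 0], "grip": -1},
    {"dp": [0, 0, 0], "turn": [0, 0, 0], "grip": -1},
  ],
)

```text
clock: 10.0
position: [0.4957, -0.1285, 0.2395]
ee_rot: [-0.49, -0.509, -0.491, 0.51]
contact_force: [-0.1, -0.5, -0.1]
width: -0.0004
```

arm_command(
  targets=[
    {"dp": [0.006, 0, 0], "turn": [0, 0, 0], "grip": -1},
    {"dp": [0.006, 0, 0], "turn": [0, 0, 0], "grip": -1},
    {"dp": [0.006, 0, 0], "turn": [0, 0, 0], "grip": -1},
    {"dp": [0.006, 0, 0], "turn": [0, 0, 0], "grip": -1},
    {"dp": [0, 0, 0], "turn": [0, 0, 0], "grip": -1},
    {"dp": [0, 0, 0], "turn": [0, 0, 0], "grip": -1},
  ],
)

```text
clock: 10.6
position: [0.4959, -0.1281, 0.2164]
ee_rot: [-0.49, -0.51, -0.49, 0.51]
contact_force: [0.1, -0.6, 0.1]
width: -0.0
```

```bash
python3 look.py 7
```

```text
10.6 [ 0.49591237 -0.12814399  0.21639549] [ 0.07482359 -0.6016066   0.07654122] [ 0.03579421 -0.01940656 -0.01633417]
```

View pics/l7.png

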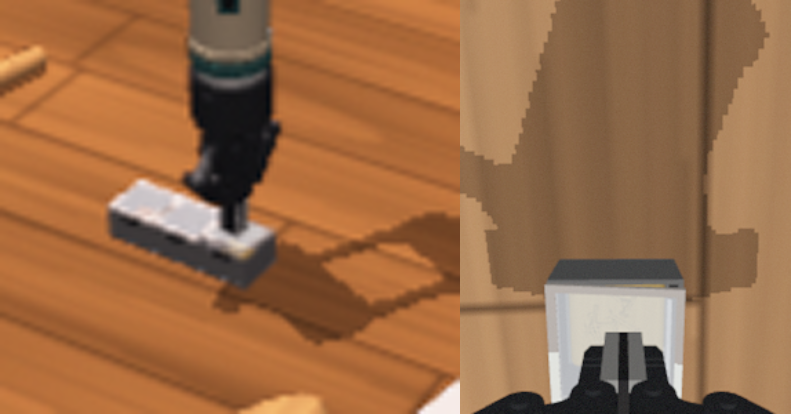

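arm_command(
  targets=[
    {"dp": [0.002, 0, 0], "turn": [0, 0, 0], "grip": -1},
    {"dp": [0, 0, 0], "turn": [0, 0, 0], "grip": -1},
  ],
)

```text
clock: 10.9
position: [0.4963, -0.1282, 0.215]
ee_rot: [0.491, 0.51, 0.49, -0.509]
contact_force: [-0.6, 0.3, 1.0]
width: 0.0002
```

arm_command(
  targets=[
    {"dp": [0.002, 0, 0], "turn": [0, 0, 0], "grip": -1},
    {"dp": [0, 0, 0], "turn": [0, 0, 0], "grip": -1},
  ],
)

```text
clock: 11.1
position: [0.4964, -0.1282, 0.2136]
ee_rot: [0.491, 0.51, 0.49, -0.509]
contact_force: [-0.7, -0.3, 4.5]
width: 0.0001
```

arm_command(
  targets=[
    {"dp": [0.002, 0, 0], "turn": [0, 0, 0], "grip": -1},
    {"dp": [0, 0, 0], "turn": [0, 0, 0], "grip": -1},
  ],
)

```text
clock: 11.3
position: [0.4959, -0.1281, 0.2108]
ee_rot: [0.49, 0.51, 0.49, -0.51]
contact_force: [0.5, 0.8, -0.1]
width: 0.0002
```

arm_command(
  targets=[
    {"dp": [0.002, 0, 0], "turn": [0, 0, 0], "grip": -1},
    {"dp": [0, 0, 0], "turn": [0, 0, 0], "grip": -1},
  ],
)

```text
clock: 11.5
position: [0.496, -0.1281, 0.2101]
ee_rot: [0.49, 0.51, 0.49, -0.51]
contact_force: [-2.7, -0.1, 13.6]
width: -0.0001
```

arm_command(
  targets=[
    {"dp": [-0.04, 0, 0], "turn": [0, 0, 0], "grip": -1},
    {"dp": [-0.04, 0, 0], "turn": [0, 0, 0], "grip": 1},
    {"dp": [-0.03, 0, 0.03], "turn": [0, 0, 0], "grip": 1},
    {"dp": [0, -0.02, 0.04], "turn": [0, 0, 0], "grip": 1},
    {"dp": [0, -0.02, 0.04], "turn": [0, 0, 0], "grip": 1},
    {"dp": [0, 0, 0], "turn": [0, 0, 0], "grip": 1},
    {"dp": [0, 0, 0], "turn": [0, 0, 0], "grip": 1},
  ],
)

```text
clock: 12.2
position: [0.4512, -0.2371, 0.3183]
ee_rot: [0.489, 0.51, 0.49, -0.51]
contact_force: [0.1, 0.6, -0.3]
width: 0.0849
```

```bash
cat > snap.py <<'E'
import sys
from h import *
n=sys.argv[1]
s=manip.get_state(); print(s['clock'],s['position'],s['contact_force'],s['width'])
c=manip.calibration('wrist'); im=manip.get_image('wrist'); cv2.imwrite(f'pics/w{n}.png',im[:,:,::-1]); np.save(f'c{n}.npy',c,allow_pickle=True)
E
python3 snap.py 8
```

```text
12.2 [ 0.45119696 -0.23713988  0.31831167] [ 0.06701273  0.59127137 -0.2582004 ] 0.08489585861136899
```

arm_command(
  targets=[
    {"dp": [0, 0.03, 0], "turn": [0, 0, 0], "grip": 1},
    {"dp": [0, 0.03, 0], "turn": [0, 0, 0], "grip": 1},
    {"dp": [0, 0.03, 0], "turn": [0, 0, 0], "grip": 1},
    {"dp": [0, 0, 0], "turn": [0, 0, 0], "grip": 1},
    {"dp": [0, 0, 0], "turn": [0, 0, 0], "grip": 1},
  ],
)

```text
clock: 12.75
position: [0.5424, -0.2384, 0.3178]
ee_rot: [-0.49, -0.509, -0.492, 0.509]
contact_force: [-0.9, 0.2, 0.1]
width: 0.0853
```

```bash
python3 snap.py 9; python3 - <<'E'
import cv2,numpy as np
cv2.imwrite('pics/z89.png',np.hstack([cv2.imread('pics/w8.png')[:250,200:460],cv2.imread('pics/w9.png')[:250,140:400]])[:, :])
E
```

```text
12.75 [ 0.54237377 -0.23842603  0.31783988] [-0.87143916  0.18321328  0.06961117] 0.08534876004095625
```

View pics/z89.png

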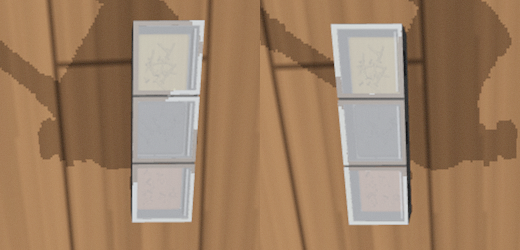

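```bash
python3 - <<'E'
import cv2,numpy as np
a=cv2.imread('pics/w8.png')[0:235,320:420]; b=cv2.imread('pics/w9.png')[0:235,205:305]
z=lambda x:cv2.resize(x,None,fx=3.9,fy=2.5,interpolation=cv2.INTER_CUBIC)
cv2.imwrite('pics/zz89.png',np.hstack([z(a),z(b)]))
E
```

```text
(no output)
```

View pics/zz89.png

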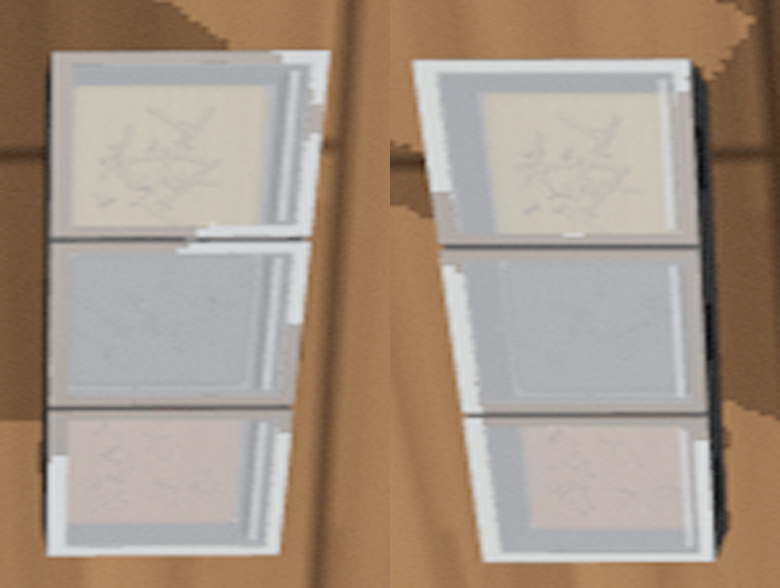

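```bash
python3 - <<'E'
from h import *
c2=np.load('c8.npy',allow_pickle=True).item();c3=np.load('c9.npy',allow_pickle=True).item()
L=lambda x,y:(c2,320+(x-.5)/3.9,(y-.5)/2.5); Rr=lambda x,y:(c3,205+(x-390-.5)/3.9,(y-.5)/2.5)
P={'hA':((51,52),(413,60)),'fA':((330,51),(691,60)),'fC':((279,555),(714,561)),'hC':((48,555),(484,562))}
X={}
for k,(l,r) in P.items():
    X[k],e=tri([L(*l),Rr(*r)]); print(k,X[k].round(4),np.round(e,4))
ctr=sum(X.values())/4; print('centre',ctr)
print('len',np.linalg.norm(X['hA']-X['hC']),np.linalg.norm(X['fA']-X['fC']),'dep',np.linalg.norm(X['hA']-X['fA']),np.linalg.norm(X['hC']-X['fC']))
d=X['hA']-X['hC']+X['fA']-X['fC']; print('front yaw',np.degrees(np.arctan2(d[1],d[0]))-90)
s=manip.get_state();R=R_of(s['ee_rot']);p=s['position'];print(R.round(3))
g=p+R[:,0]*.155; print('grasp pt',g,'to centre in tool y,z:',(R.T@(ctr-g)).round(4))
E
```

```text
hA [ 0.4682 -0.1002  0.0364] [0. 0.]
fA [ 0.5207 -0.1023  0.0365] [0. 0.]
fC [ 0.5149 -0.2593  0.0377] [0.0002 0.0002]
hC [ 0.4629 -0.2576  0.0374] [0.0001 0.0001]
centre [ 0.49168275 -0.1798602   0.03700684]
len 0.15742310156634906 0.1571633726611879 dep 0.05258493362884981 0.05200846901396536
front yaw -2.0063978445121364
[[-0.002  0.999 -0.037]
 [ 0.001 -0.037 -0.999]
 [-1.    -0.002 -0.001]]
grasp pt [ 0.54130351 -0.23833908  0.16293202] to centre in tool y,z: [ 0.1261 -0.0515 -0.0564]
```

arm_command(
  targets=[
    {"dp": [0, -0.026, -0.028], "turn": [0, 0, 0], "grip": 1},
    {"dp": [0, -0.026, -0.028], "turn": [0, 0, 0], "grip": 1},
    {"dp": [0.03, 0, 0], "turn": [0, 0, 0], "grip": 1},
    {"dp": [0.03, 0, 0], "turn": [0, 0, 0], "grip": 1},
    {"dp": [0.02, 0, 0], "turn": [0, 0, 0], "grip": 1},
    {"dp": [0, 0, 0], "turn": [0, 0, 0], "grip": 1},
    {"dp": [0, 0, 0], "turn": [0, 0, 0], "grip": 1},
  ],
)

```text
clock: 13.5
position: [0.4914, -0.1817, 0.239]
ee_rot: [-0.49, -0.51, -0.49, 0.51]
contact_force: [-0.1, 0.6, 0.7]
width: 0.0853
```

```bash
python3 - <<'E'
from h import *
s=manip.get_state();R=R_of(s['ee_rot']);p=s['position'];print(s['clock'],p,R.round(3))
g=p+R[:,0]*.155; print('to centre in tool:',(R.T@(np.array([.4917,-.1799,.037])-g)).round(4))
E
python3 look.py 10
```

```text
13.5 [ 0.49142576 -0.18172352  0.23896919] [[-0.001  0.999 -0.039]
 [ 0.    -0.039 -0.999]
 [-1.    -0.001 -0.   ]]
to centre in tool: [ 0.047   0.0003 -0.0018]
13.5 [ 0.49142576 -0.18172352  0.23896919] [-0.09506832  0.57942126  0.70093906] [ 0.05113946  0.05013798 -0.02260112]
```

View pics/wr10.png

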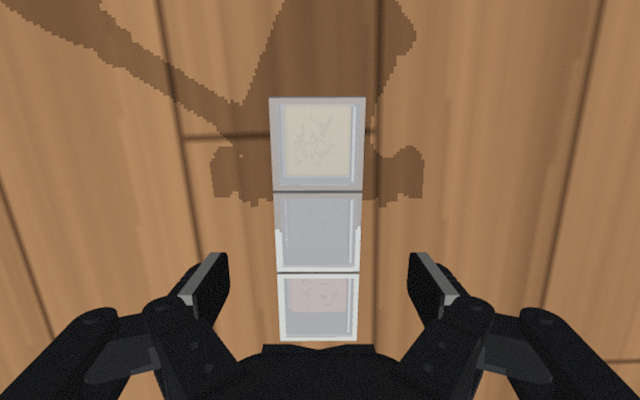

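arm_command(
  targets=[
    {"dp": [0.02, 0, -0.002], "turn": [0, 0, 0], "grip": 1},
    {"dp": [0.02, 0, 0], "turn": [0, 0, 0], "grip": 1},
    {"dp": [0.015, 0, 0], "turn": [0, 0, 0], "grip": 1},
    {"dp": [0.009, 0, 0], "turn": [0, 0, 0], "grip": 1},
    {"dp": [0, 0, 0], "turn": [0, 0, 0], "grip": 1},
    {"dp": [0, 0, 0], "turn": [0, 0, 0], "grip": 1},
  ],
)

```text
clock: 14.2
position: [0.4924, -0.1803, 0.1755]
ee_rot: [0.491, 0.51, 0.49, -0.509]
contact_force: [0.5, -0.6, -0.4]
width: 0.0857
```

arm_command(
  targets=[
    {"dp": [0, 0, 0], "turn": [0, 0, 0], "grip": -1},
    {"dp": [0, 0, 0], "turn": [0, 0, 0], "grip": -1},
    {"dp": [0, 0, 0], "turn": [0, 0, 0], "grip": -1},
    {"dp": [0, 0, 0], "turn": [0, 0, 0], "grip": -1},
    {"dp": [0, 0, 0], "turn": [0, 0, 0], "grip": -1},
    {"dp": [0, 0, 0], "turn": [0, 0, 0], "grip": -1},
    {"dp": [0, 0, 0], "turn": [0, 0, 0], "grip": -1},
  ],
  grip_force=40,
)

```text
clock: 14.9
position: [0.4919, -0.1801, 0.1757]
ee_rot: [-0.49, -0.509, -0.49, 0.51]
contact_force: [-1.3, 0.5, 5.2]
width: 0.0524
```

```bash
python3 look.py 11
```

```text
14.9 [ 0.49185239 -0.18009444  0.17568393] [-1.33332903  0.47443598  5.21213621] [-0.01197692  0.27844614  0.037652  ]
```

View pics/l11.png

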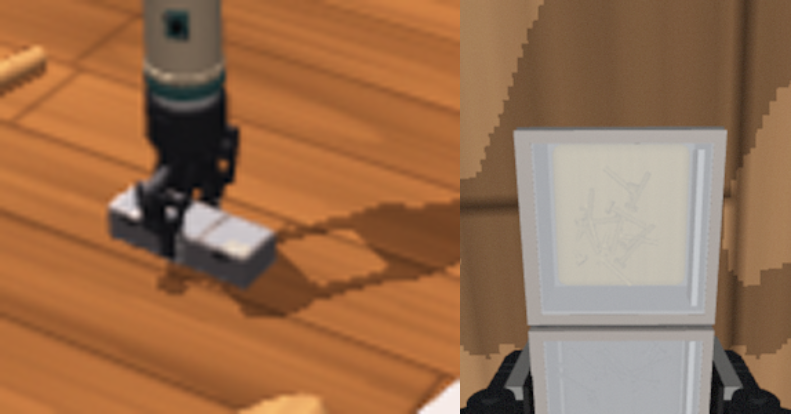

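arm_command(
  targets=[
    {"dp": [-0.01, 0, 0], "turn": [0, 0, 0], "grip": -1},
    {"dp": [-0.02, 0, 0], "turn": [0, 0, 0], "grip": -1},
    {"dp": [-0.03, 0, 0], "turn": [0, 0, 0], "grip": -1},
    {"dp": [-0.03, 0, 0], "turn": [0, 0, 0], "grip": -1},
    {"dp": [-0.03, 0, 0], "turn": [0, 0, 0], "grip": -1},
    {"dp": [-0.03, 0, 0], "turn": [0, 0, 0], "grip": -1},
    {"dp": [-0.03, 0, 0], "turn": [0, 0, 0], "grip": -1},
    {"dp": [-0.03, 0, 0], "turn": [0, 0, 0], "grip": -1},
  ],
)

```text
clock: 15.8
position: [0.4915, -0.1797, 0.3864]
ee_rot: [0.49, 0.51, 0.49, -0.51]
contact_force: [1.0, -0.9, -2.5]
width: 0.0525
```

arm_command(
  targets=[
    {"dp": [0, 0, -0.02], "turn": [0, 0, 0], "grip": -1},
    {"dp": [0, 0, -0.03], "turn": [0, 0, 0], "grip": -1},
    {"dp": [0, 0, -0.035], "turn": [0, 0, 0], "grip": -1},
    {"dp": [0, 0, -0.035], "turn": [0, 0, 0], "grip": -1},
    {"dp": [0, 0, -0.035], "turn": [0, 0, 0], "grip": -1},
    {"dp": [0, 0, -0.03], "turn": [0, 0, 0], "grip": -1},
    {"dp": [0, 0, -0.015], "turn": [0, 0, 0], "grip": -1},
    {"dp": [0, 0, 0], "turn": [0, 0, 0], "grip": -1},
  ],
)

```text
clock: 16.6
position: [0.4992, 0.0218, 0.3851]
ee_rot: [0.491, 0.509, 0.491, -0.509]
contact_force: [-0.3, 0.3, -2.9]
width: 0.0523
```

```bash
python3 snap.py 12
```

```text
16.6 [0.4992193  0.0217716  0.38507524] [-0.33782151  0.30183134 -2.90994337] 0.05231413053393044
```

arm_command(
  targets=[
    {"dp": [0, 0, -0.02], "turn": [0, 0, 0], "grip": -1},
    {"dp": [0, 0.01, -0.03], "turn": [0, 0, 0], "grip": -1},
    {"dp": [0, 0.01, -0.03], "turn": [0, 0, 0], "grip": -1},
    {"dp": [0, 0.01, -0.02], "turn": [0, 0, 0], "grip": -1},
    {"dp": [0, 0, 0], "turn": [0, 0, 0], "grip": -1},
    {"dp": [0, 0, 0], "turn": [0, 0, 0], "grip": -1},
  ],
)

```text
clock: 17.25
position: [0.5337, 0.1178, 0.3845]
ee_rot: [-0.49, -0.509, -0.49, 0.51]
contact_force: [-0.4, 0.1, -2.7]
width: 0.0527
```

```bash
python3 snap.py 13
```

```text
17.25 [0.53366925 0.11779636 0.3845213 ] [-0.39332014  0.0772329  -2.72117395] 0.052686971226025815
```

View pics/w12.png

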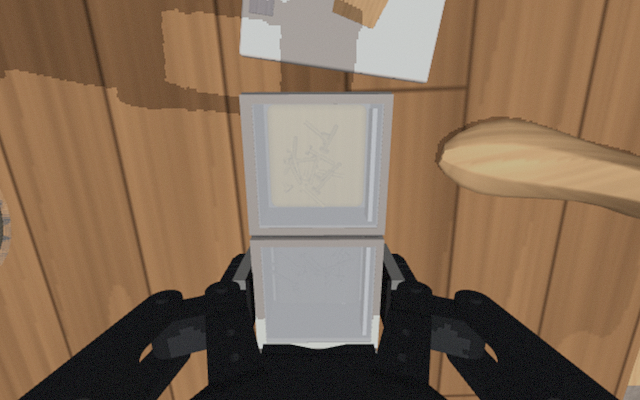

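View pics/w13.png

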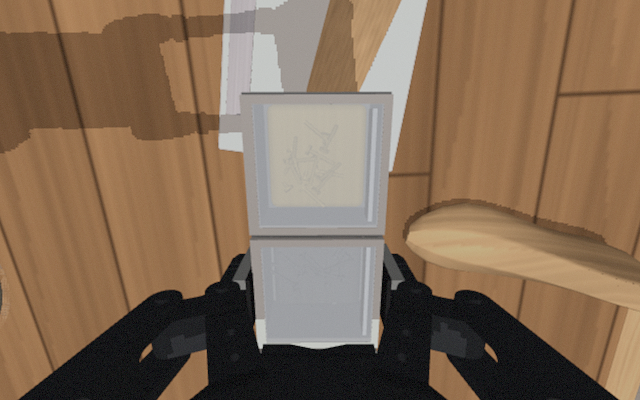

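```bash
python3 - <<'E'
from h import *
c=[np.load(f'c{n}.npy',allow_pickle=True).item() for n in (1,12,13)]
def edge_corners(n,roi):
    pass
N=[(375,183),(240,55),(219,148)]; F=[(527,209),(428,81),(391,172)]
for P in (N,F):
    X,e=tri([(cc,*p) for cc,p in zip(c,P)]); print('tri',X.round(4),np.round(e,4))
    for cc,p in zip(c,P): print('   z=.012',onz(cc,*p,.012).round(4))
# edge lines in w1
for p in [(375,183),(412,0),(438,0)][:2]+[(527,209),(608,0)]: print('w1',p,onz(c[0],*p,.012).round(4))
for p in [(240,55),(245,0),(428,81),(446,0)]: print('w12',p,onz(c[1],*p,.012).round(4))
for p in [(219,148),(229,0),(391,172),(428,0)]: print('w13',p,onz(c[2],*p,.012).round(4))
for n in (1,12,13):
    im=cv2.imread(f'pics/w{n}.png'); 
    cv2.imwrite(f'pics/w{n}z.png',cv2.resize({1:im[0:220,360:620],12:im[0:95,230:450],13:im[0:180,210:435]}[n],None,fx=3,fy=2.6,interpolation=cv2.INTER_CUBIC))
# top camera: corner subpix
t=manip.get_image('top')[:,:,::-1]; cv2.imwrite('pics/top13.png',t)
E
```

```text
tri [0.4237 0.1549 0.0103] [0.0007 0.0009 0.0004]
   z=.012 [0.424  0.1557 0.012 ]
   z=.012 [0.4237 0.1539 0.012 ]
   z=.012 [0.4241 0.1555 0.012 ]
tri [0.6183 0.1212 0.011 ] [0.0007 0.0014 0.0012]
   z=.012 [0.6168 0.1221 0.012 ]
   z=.012 [0.6193 0.1216 0.012 ]
   z=.012 [0.6173 0.1205 0.012 ]
w1 (375, 183) [0.424  0.1557 0.012 ]
w1 (412, 0) [0.4522 0.3512 0.012 ]
w1 (527, 209) [0.6168 0.1221 0.012 ]
w1 (608, 0) [0.6565 0.351  0.012 ]
w12 (240, 55) [0.4237 0.1539 0.012 ]
w12 (245, 0) [0.434 0.203 0.012]
w12 (428, 81) [0.6193 0.1216 0.012 ]
w12 (446, 0) [0.6321 0.1957 0.012 ]
w13 (219, 148) [0.4241 0.1555 0.012 ]
w13 (229, 0) [0.4531 0.2988 0.012 ]
w13 (391, 172) [0.6173 0.1205 0.012 ]
w13 (428, 0) [0.6486 0.2909 0.012 ]
```

View pics/w1z.png

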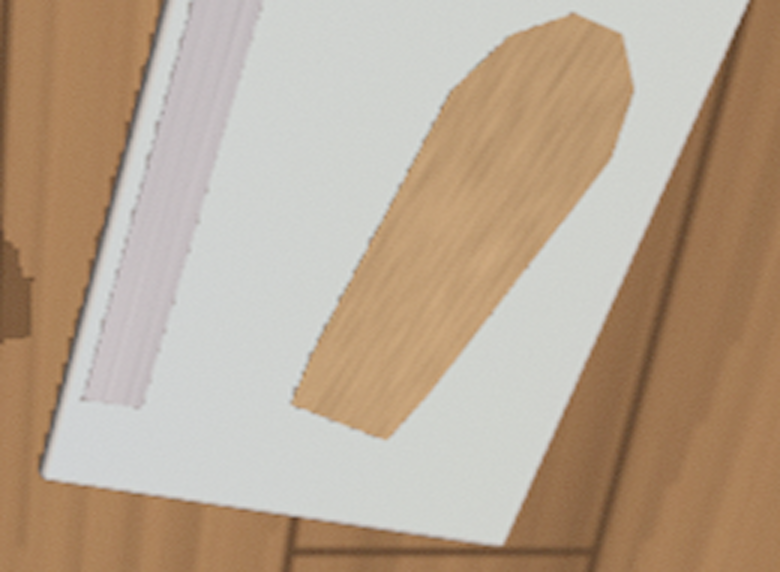

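View pics/w13z.png

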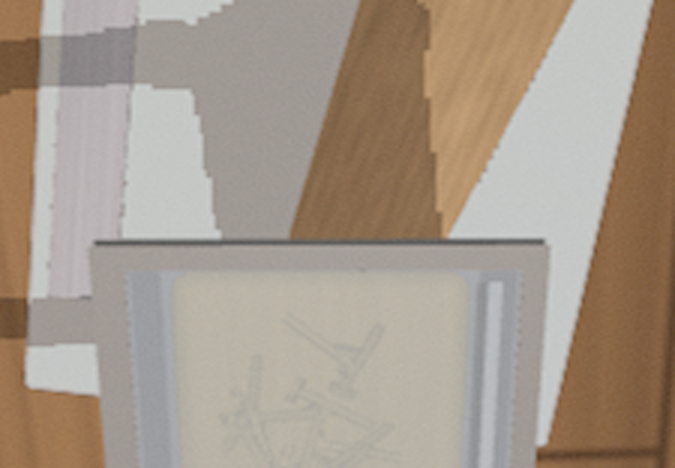

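```bash
python3 - <<'E'
from h import *
def fit(n,roi_pts,name):
    # at each row find sub-pixel white/brown transition along columns around the given approx line; horizontal edges likewise
    im=cv2.imread(f'pics/w{n}.png'); sat=cv2.GaussianBlur(cv2.cvtColor(im,cv2.COLOR_BGR2HSV)[:,:,1],(3,3),0).astype(float)
    c=np.load(f'c{n}.npy',allow_pickle=True).item()
    (u0,v0),(u1,v1)=roi_pts; W=[]
    vert=abs(v1-v0)>abs(u1-u0)
    for t in np.linspace(.04,.96,60):
        u=u0+(u1-u0)*t; v=v0+(v1-v0)*t
        k=np.arange(-7,8)
        s=np.array([sat[int(round(v)),int(round(u))+i] if vert else sat[int(round(v))+i,int(round(u))] for i in k if 0<=(int(round(u))+i if vert else int(round(v))+i)])
        if len(s)<15 or s.max()<70 or s.min()>45: continue
        th=(s.max()+s.min())/2; idx=np.where((s[:-1]-th)*(s[1:]-th)<0)[0]
        if len(idx)!=1: continue
        i=idx[0]; f=k[i]+(th-s[i])/(s[i+1]-s[i])
        p=(int(round(u))+f,int(round(v))) if vert else (int(round(u)),int(round(v))+f)
        W.append(onz(c,*p,.012)[:2])
    W=np.array(W,np.float32)
    if len(W)<8: print(n,name,'few',len(W)); return
    vx,vy,x,y=cv2.fitLine(W,cv2.DIST_HUBER,0,.01,.01).ravel(); a=np.degrees(np.arctan2(vy,vx))
    if name!='short': a=(a-90+90)%180-90
    print(n,name,len(W),'angle',round(float(a),2),'pt',x.round(4),y.round(4))
    return a,np.array([x,y])
r=[fit(1,((527,209),(608,1)),'far'),fit(1,((375,183),(415,1)),'near'),fit(1,((375,183),(527,209)),'short'),
fit(12,((240,55),(428,81)),'short'),fit(12,((428,81),(446,1)),'far'),fit(13,((391,172),(428,1)),'far'),fit(13,((219,148),(229,1)),'near')]
E
```

```text
1 far 60 angle -9.97 pt 0.6372 0.2335
1 near 59 angle -9.95 pt 0.4381 0.2578
1 short 60 angle -9.97 pt 0.5197 0.1375
12 short 60 angle -9.93 pt 0.5311 0.1343
12 far 60 angle -10.01 pt 0.6246 0.1588
13 far 60 angle -9.95 pt 0.6319 0.2001
13 near 60 angle -9.99 pt 0.44 0.2553
```

arm_command(
  targets=[
    {"dp": [0, 0, 0], "turn": [3.8, 0, 0], "grip": -1},
    {"dp": [-0.003, 0, 0], "turn": [3.9, 0, 0], "grip": -1},
    {"dp": [0, -0.0035, -0.02], "turn": [0, 0, 0], "grip": -1},
    {"dp": [0, -0.0035, -0.036], "turn": [0, 0, 0], "grip": -1},
    {"dp": [0, -0.0035, -0.036], "turn": [0, 0, 0], "grip": -1},
    {"dp": [0, -0.0035, -0.034], "turn": [0, 0, 0], "grip": -1},
    {"dp": [0, -0.0035, -0.02], "turn": [0, 0, 0], "grip": -1},
    {"dp": [0, 0, 0], "turn": [0, 0, 0], "grip": -1},
  ],
)

```text
clock: 18.15
position: [0.5415, 0.2666, 0.3876]
ee_rot: [0.455, 0.541, 0.456, -0.541]
contact_force: [-0.3, -0.1, -2.0]
width: 0.0525
```

arm_command(
  targets=[
    {"dp": [0, 0, 0], "turn": [0, 0, 0], "grip": -1},
    {"dp": [0, 0, 0], "turn": [0, 0, 0], "grip": -1},
    {"dp": [0, 0, 0], "turn": [0, 0, 0], "grip": -1},
  ],
)

```text
clock: 18.45
position: [0.5417, 0.264, 0.3879]
ee_rot: [-0.454, -0.542, -0.454, 0.542]
contact_force: [0.1, -0.2, -1.0]
width: 0.0526
```

```bash
python3 - <<'E'
from h import *
s=manip.get_state();R=R_of(s['ee_rot']);p=s['position'];print(s['clock'],p,R.round(4),s['width'],s['contact_force'],s['qpos'].round(2))
print('yaw',np.degrees(np.arctan2(R[1,1],R[0,1])), 'rem in tool',(R.T@(np.array([.5415,.265,.3877])-p)).round(4))
E
python3 snap.py 14; python3 - <<'E'
from h import *
for n in ('top','scene'): cv2.imwrite(f'pics/{n}14.png',manip.get_image(n)[:,:,::-1])
a=cv2.imread('pics/scene14.png')[110:260,320:480]; cv2.imwrite('pics/scene14z.png',cv2.resize(a,None,fx=3.9,fy=3.9,interpolation=cv2.INTER_CUBIC))
E
```

```text
18.45 [0.54166964 0.26404368 0.38787042] [[ 0.000e+00  9.847e-01 -1.742e-01]
 [-4.000e-04 -1.742e-01 -9.847e-01]
 [-1.000e+00  1.000e-04  4.000e-04]] 0.05259584017438546 [ 0.09390619 -0.19472146 -0.97782829] [ 0.34  0.33  1.47 -0.    1.34  0.51]
yaw -10.033359090811071 rem in tool [ 0.0002 -0.0003 -0.0009]
18.45 [0.54166964 0.26404368 0.38787042] [ 0.09390619 -0.19472146 -0.97782829] 0.05259584017438546
```

View pics/scene14z.png

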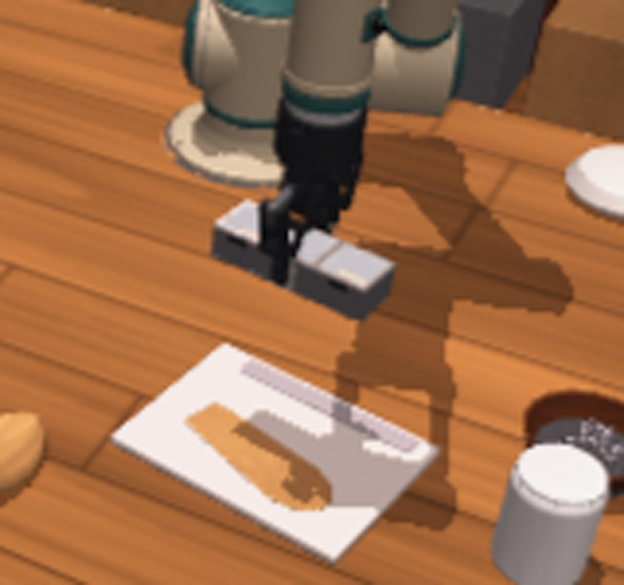

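View pics/top14.png

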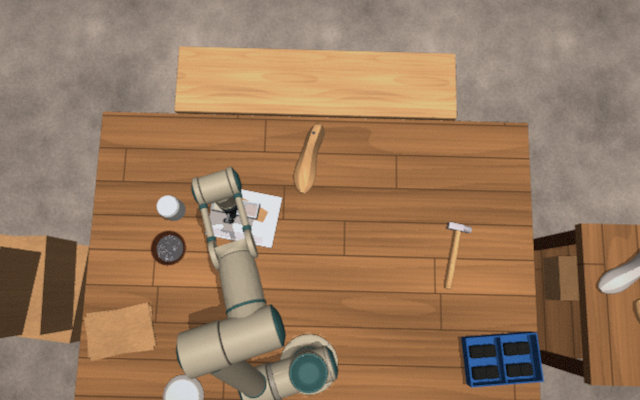

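View pics/w14.png

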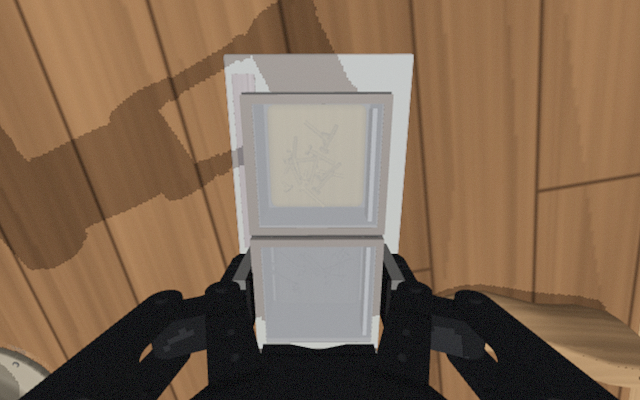

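```bash
python3 - <<'E'
from h import *
c=manip.calibration('scene'); cw=np.load('c14.npy',allow_pickle=True).item()
a=np.radians(-9.97); f=np.array([np.cos(a),np.sin(a),0]); y=np.array([f[1],-f[0],0]); o=np.array([.5417,.264,.212])
for n,s,l,z in [('frontbot_a',1,-1,0),('frontbot_c',1,1,0),('fronttop_a',1,-1,.0365),('fronttop_c',1,1,.0365),('hingetop_a',-1,-1,.0365)]:
    X=o+s*.026*f+l*.0795*y+np.array([0,0,z]); p=proj(c,X); print(n,X.round(3),'zoom px',((p-[320,110])*3.9).round(0),'wrist',proj(cw,X).round(1))
im=cv2.imread('pics/w14.png')
cv2.imwrite('pics/w14z.png',cv2.resize(im[80:110,230:400],None,fx=4.6,fy=4.6))
E
```

```text
frontbot_a [0.581 0.338 0.212] zoom px [357. 323.] wrist [374.6  96.8]
frontbot_c [0.554 0.181 0.212] zoom px [208. 256.] wrist [361.  375.2]
fronttop_a [0.581 0.338 0.248] zoom px [363. 290.] wrist [393.8  91.9]
fronttop_c [0.554 0.181 0.248] zoom px [211. 223.] wrist [371.2 437.8]
hingetop_a [0.53  0.347 0.248] zoom px [394. 263.] wrist [240.2  92.2]
```

View pics/w14z.png

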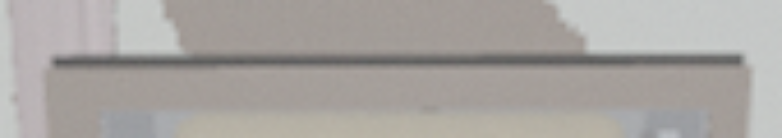

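```bash
python3 - <<'E'
from rig import manip
print(manip.sign_off()); s=manip.get_state(); print(s['clock'],s['position'],s['width'])
E
```

```text
the job is handed in; nothing more can be done
None
the job is handed in; nothing more can be done
```

I pressed the three lids shut in the order c, b, a, then picked the box up and held it out over the cutting board. The job was handed in at about 18.6 s with the box still in the gripper.

**Lids:** On each lid the force peaked (8, 10.5 and 4.5 N in the readings). It fell to near zero at the snap for c and a and dropped less clearly for b, and each lid then stood firm under a further push. From two wrist views afterwards, all four corners of the closed lids stood at 36–38 mm, which matches the stated 37 mm.

**Final pose:** The box was gripped across its depth at mid-length with 40 N, at an opening of 52.5 mm.

| | Measured | Target |
|---|---|---|
| Tool position | (0.5417, 0.2640) m | board centre (0.5415, 0.265) m |
| Heading of the box front | −10.0° | board −9.97° |
| Underside above board | about 20 cm | about 20 cm |

The level is taken from the tool pose and the camera check below.

**Last checks:** The box corners in the scene and wrist views were within 2–3 pixels of where they should be. The wrist view put the box about 1 mm off along its length. The board centre from the wrist views agreed with the top camera within 2 mm. In the last top view the hammer, last, bowl and can were where they started. None of the checks failed.

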